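Refill the lime tub on the condiment carousel and hold it to the front

TASK

Tip all four limes from the steel scuttle into the open steel tub on the condiment carousel and stand the empty scuttle back upright on the stone counter. Then turn the carousel, without spinning it fast, until the tub faces the front of the counter (straight away from the wall and the robot), and finish with its knob gripped, holding the carousel still there with the limes in the tub. Leave everything else on the counter where it is.

Things in the scene. Friction and masses are not known exactly. Their poses are not given: they have to be found in the camera images.
- scuttle: open steel scuttle on the counter, 175 mm long (x), 100 mm wide (y), 130 mm high, 200-325 g; origin: centre of its underside. Flat 3 mm floor from x = -85 to +20 mm, then swept up at 20 degrees to the open pouring mouth at x = +85 mm; 82 mm wide inside, side walls and closed back 55 mm high. With the +x end tipped down the limes start to roll out at about 25 degrees, all by 40
- scuttle_grip (a point): middle of the scuttle's fixed wooden cross grip for lifting, a bar above the limes along the scuttle's y: 20 mm thick (x), 22 mm high, 88 mm long between its straps; 118 mm above the scuttle's underside, at its x = -10 mm; pinch it from above with the fingers closing along the scuttle's x
- scuttle_lip (a point): middle of the lip of the scuttle's pouring mouth, at its x = +85 mm, 27 mm above its underside; the spout's sides rise 32 mm above it
- lime1: a key lime, slightly oval, 38 mm thick and 44 mm long, about 30 g, rolls freely; one of four that lie loose in the scuttle; origin at its centre
- lime2: a key lime, slightly oval, 38 mm thick and 44 mm long, about 30 g, rolls freely; one of four that lie loose in the scuttle; origin at its centre
- lime3: a key lime, slightly oval, 38 mm thick and 44 mm long, about 30 g, rolls freely; one of four that lie loose in the scuttle; origin at its centre
- lime4: a key lime, slightly oval, 38 mm thick and 44 mm long, about 30 g, rolls freely; one of four that lie loose in the scuttle; origin at its centre
- carousel: fixed foot of the condiment carousel, 220 mm across; origin: centre of its underside on the turn axis; +x points to the front. The wooden turntable on it is 350 mm across, upper face 36 mm above the counter; at its quarters stand the tub and three closed containers fixed to it (two clamp-lid jars, a steel canister, tops at most 123 mm up), and a thin post with the knob stands in the middle
- tub: the only open container on the carousel: round steel tub, 127 mm across its rim, mouth 116 mm wide inside, 85 mm high, wall 3 mm, floor 4 mm thick, fixed to the turntable; origin: centre of its underside, 105 mm from the turn axis and 36 mm above the counter (rim 121 mm above the counter); its +x points straight out from the turn axis
- knob: turned wooden knob on top of the carousel's central post, round, 44 mm across, 30 mm high, fixed to the turntable and turning with it about the vertical; origin: centre of its underside, on the turn axis, 182 mm above the counter; grip it round its side, middle of the grip 15 mm above the origin
- turntable (a joint): turning angle of the turntable in rad, 0 (or any whole turn) when the tub faces the front, i.e. lies straight in +x of the turn axis; grows counter-clockwise seen from above; turns freely either way for more than a full turn; light bearing friction of about 0.05 N m, it stays where it is left
- foil_box: closed cardboard foil dispenser box, 310 x 52 x 50 mm, lying to the left, pointing away from the wall (not to be disturbed); origin: centre of its underside, long side along its x
- sauce_jar: glass sauce jar with clamp lid, 90 mm across, 125 mm high, standing near the front (not to be disturbed); origin: centre of its underside
- funnel: white plastic funnel standing upside down on its 114 mm mouth, spout up, 118 mm high, light (not to be disturbed); origin: centre of its mouth on the counter
- shaker: glass rub shaker with a steel cap, 60 mm across, 115 mm high (not to be disturbed); origin: centre of its underside
- grinder: wooden pepper grinder, 54 mm across, 125 mm high (not to be disturbed); origin: centre of its underside
- salt_pot: white ceramic bowl, 90 mm across, 60 mm high (not to be disturbed); origin: centre of its underside
- grill_brush: grill brush lying on the counter bristles down, 245 mm long along its x, 50 mm wide (not to be disturbed); origin: on the counter under the head, 10 mm from the head's middle
Things that resemble listed ones, but are neither listed nor needed, are in the scene too. What is shaped like the scuttle but yellow is not meant.

How it is judged:
By the outcome, as a careful person would: the job done as asked, in the order asked, and still so for the second after the job is handed in, while the arm keeps its last pose, push and grip.
It also fails if it takes over 72 s, if anything falls off the work surface, if the arm or the gripper's body presses on something with over 40 N, if the wrist force passes 120 N, or if a joint passes its speed limit or range.

ROBOT

A 7-joint arm with a two-finger parallel gripper is mounted at the origin on the work surface. World frame = base frame: x ahead of the robot, y to its left, z up, the work surface at z = 0. Lengths are in m, angles in rad, forces in N, time in s.
With the tool pointing down it reaches from about 0.425 to 1.025 m from the base axis. Payload 9.4 kg.
Tool frame: the origin (TCP) lies at the very end of the fingers, on their centre line; the grasp point (between the pads) lies 19 mm behind it (bot.pinch_z is the distance from the TCP to the grasp point, in m); z points along the fingers, y is the line along which they close (so a half turn about z gives the same grasp; the last joint's range is limited). The gripper opens to 93 mm and grips with 3 to 60 N. Pads are 15 mm wide; open, the fingers measure 128 mm over their backs; the gripper's body (75 mm by 188 mm) begins 65 mm behind the grasp point.
Start: joints at [1.161, 0.599, -0.003, 1.599, 0.002, 0.943, -0.08], TCP at [0.237, -0.685, 0.219] pointing down, gripper open.
Joint ranges: [-2.57, 2.57], [-0.35, 1.97], [-1.29, 1.29], [0.11, 2.56], [-1.05, 4.19], [0.11, 1.86], [-2.63, 2.63]. Speed limits (rad/s): [2.22, 2.22, 3.01, 3.01, 3.14, 3.14, 3.14].

INTERFACE

Orientations are given as a unit quaternion [w, x, y, z].
In Python, from station import telemetry, optics, bot gives the robot as it stands.
- The arm moves only by the tool carry_out, never from a script. Its argument "plan" is text: rows parted by semicolons, each of 7 numbers parted by spaces: the turn, a rotation vector about the world's x, y, z in units of 0.08 rad (1.0 is 0.08 rad), then the shift along the world's x, y, z in units of 6 cm (1.0 is 6 cm), then the closure, from 0 (fully open) to 1 (shut). In form: rx ry rz x y z claw; .... A call has 1 to 12 rows; each row shifts and turns the commanded pose from where the row before left it; what a row does not reach is not made up. A row lasts 1/8 s, in which the tool goes at most 62.5 mm and 10.7 degrees, less where a joint would pass 70% of its speed; a pose out of reach is approached as far as the arm can. A call with a number of a shift or a turn outside -1 to 1 is refused whole. A call with a gripper value outside its range is refused whole. The fingers move at their own pace and stop on an object; "grip_force" is the grip in N (left out, the last holds). Time passes only in rows, so rows that do not move let the fingers close. It gives the time, the measured TCP pose, the force, the opening and the grip force at its end, in the units of the state.
- telemetry.get_obs(): the state, without advancing time (a new reading comes with each control period).
- optics.grab_frame(name): name is "scene" or "side" or "wrist"; returns (picture, depth): 400x640x3 uint8, red, green, blue; 400x640 float32, m along the optical axis (not along the pixel's ray), 0 where there is no reading.
- optics.camera_model(name): a dict with "vertical_fov" (degrees; the focal length in pixels is half the picture's height over the tangent of half this angle, whatever the lens; pixels are square), "cx", "cy" (the principal point, pixels), "R" (3x3) and "t" (3): a world point X has camera coordinates R X + t. Camera axes: x right, y down, z forward; pixel columns grow to the right and rows downward; lengths in m; the calibration is good to about 2 mm. A picture is of the moment at which its call begins: read the wrist's pose just before it. camera_model takes no time and is no camera call; for the wrist camera it gives the pose at the moment of the call.
- bot.close_job(): hands the job in; it is judged then, once.
The state is a dict: "clock": time; "joint_pos": joint angles; "qd": joint speeds; "effort": joint torques, N m; "tool_pos": TCP position; "ee_rot": TCP orientation; "force": force on the tool from outside, world axes, zero at the start; "torque": the same for the moment, N m; "width": opening from 0.0 (shut) to 1.0 (fully open); "gripper_force": force on a finger pad.
Only numpy, scipy, OpenCV 4.12 (cv2) and the standard library are available. Lean on these libraries where they do the work, as an engineer would, in place of code of your own. Each camera call takes 0.05 s, during which the arm holds its last target. There are 200 camera calls.

## Working session

There is one attempt and no reset: what is moved stays moved. The work goes in short steps, Python scripts to look and compute and a tool call to move; the robot and the scene stay as the last step left them, time stands still between calls to the robot, and variables do not carry over. Pictures are saved under pics/ and viewed, at most 10 in all, crops included, and the job is handed in when it is done.

Besides the shell and the picture viewer there is one more tool, called by a JSON object that holds its "name" and its "arguments". carry_out: Moves the arm, as the interface text tells. Its arguments: {"type":"object","properties":{"plan":{"type":"string"},"grip_force":{"type":"number"}},"required":["plan"]}

```bash
mkdir -p pics; ls; cat > h.py <<'E'
import numpy as np, cv2, sys
from station import telemetry, optics, bot
def grab(n,save=None):
    m=optics.camera_model(n); p,d=optics.grab_frame(n)
    if save: cv2.imwrite('pics/'+save,p[:,:,::-1])
    return p,d,m
def cloud(d,m):
    f=200/np.tan(np.radians(m['vertical_fov'])/2)
    v,u=np.mgrid[:d.shape[0],:d.shape[1]]
    c=np.stack([(u-m['cx'])/f*d,(v-m['cy'])/f*d,d],-1)
    return (c-np.array(m['t']))@np.array(m['R'])
E
python3 - <<'E'
from h import *
for n in('scene','side'):
    p,d,m=grab(n,n+'0.png'); np.savez(n+'0.npz',p=p,d=d,X=cloud(d,m)); print(m)
s=telemetry.get_obs(); print(s)
a=cv2.imread('pics/scene0.png');b=cv2.imread('pics/side0.png')
E
```

```text
pics
{'vertical_fov': 45.64259509610596, 'cx': 315.9248868723348, 'cy': 199.47125079036215, 'R': array([[-0.74990976,  0.66151683,  0.00555333],
       [ 0.40890712,  0.47011214, -0.78216977],
       [-0.52002915, -0.58428594, -0.62304062]]), 't': array([ 0.4233418 , -0.12153547,  1.8934275 ])}
{'vertical_fov': 51.57291712580726, 'cx': 313.70498166026937, 'cy': 204.37826627247009, 'R': array([[ 0.92552393, -0.37856019,  0.00988134],
       [-0.24221471, -0.61183413, -0.75298807],
       [ 0.29109705,  0.69451507, -0.65795997]]), 't': array([-0.5082145 ,  0.22416418,  1.25698322])}
{'clock': 0.1, 'joint_pos': array([ 1.16134933,  0.60004466, -0.00252478,  1.6000392 ,  0.00180756,
        0.9428684 , -0.07979288]), 'qd': array([ 8.44389729e-04, -1.34983781e-03, -7.36121723e-04, -2.03298175e-03,
        1.16695121e-03, -9.89212143e-04,  4.64431871e-05]), 'effort': array([ 6.05508903e-03, -7.66553879e+01,  1.50255952e+00, -2.52940285e+01,
       -5.22537762e-02,  1.35755644e-02,  3.87699345e-05]), 'tool_pos': array([ 0.23665161, -0.68484367,  0.21785073]), 'ee_rot': array([-6.53878827e-04,  9.86187068e-01,  1.65633952e-01, -1.82682997e-04]), 'force': array([0.14905833, 0.19414036, 0.4654294 ]), 'torque': array([0.07095246, 0.05771962, 0.03979503]), 'gripper_force': 0.0, 'width': 0.9990132926226875}
```

View pics/scene0.png

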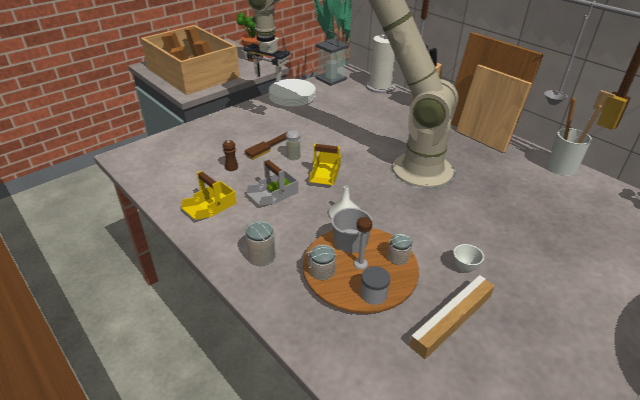

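View pics/side0.png

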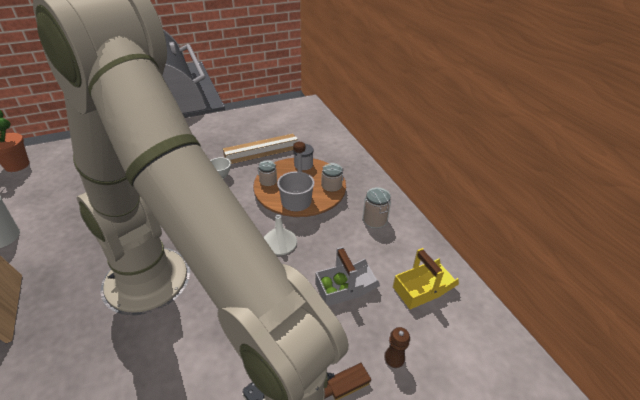

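The steel scuttle with limes is at scene (273,185) / side (345,285). The yellow look-alikes are at scene (208,197) and (325,165). The tub, open and grey, is at scene (351,228), with the knob at (364,225). The canister at (375,285) is lidded. I'll confirm with one crop and measure.

```bash
python3 - <<'E'
from h import *
a=cv2.imread('pics/scene0.png')[150:310,230:430]; b=cv2.imread('pics/side0.png')[130:310,240:470]
a=cv2.resize(a,(400,320),interpolation=2); b=cv2.resize(b,(400,313),interpolation=2)
cv2.imwrite('pics/crop0.png',np.hstack([a[:313],b]))
A=np.load('scene0.npz');B=np.load('side0.npz')
def pts(F,u0,u1,v0,v1,z0,z1):
    X=F['X'][v0:v1,u0:u1].reshape(-1,3);c=F['p'][v0:v1,u0:u1].reshape(-1,3).astype(int)
    k=(X[:,2]>z0)&(X[:,2]<z1); return X[k],c[k]
def circ(P):
    M=np.c_[2*P[:,:2],np.ones(len(P))];s=np.linalg.lstsq(M,(P[:,:2]**2).sum(1),rcond=None)[0]
    return s[:2],np.sqrt(s[2]+s[:2]@s[:2])
for n,F,k,t,s in(('scene',A,(352,376,212,236),(325,378,200,255),(243,305,155,210)),('side',B,(290,308,138,154),(275,318,168,212),(312,382,245,308))):
    P,c=pts(F,*k,.178,.22); print(n,'knob',len(P),P.min(0),P.max(0),P.mean(0))
    P,c=pts(F,*t,.114,.126); print('tubrim',len(P),circ(P), P.mean(0))
    P,c=pts(F,*s,.006,.2); print('scut',len(P),P.min(0),P.max(0))
    for z0,z1 in((.1,.135),(.045,.06)):
        k=(P[:,2]>z0)&(P[:,2]<z1); r=cv2.minAreaRect((P[k,:2]*1000).astype(np.float32)); print(z0,k.sum(),r)
    k=(P[:,2]>.122)&(c[:,0]>c[:,2]+15); Q=P[k]; print('bar top',k.sum(), Q.mean(0), cv2.minAreaRect((Q[:,:2]*1000).astype(np.float32)))
    g=(c[:,1]>c[:,0]+20)&(c[:,1]>c[:,2]+20); print('lime',g.sum(),P[g].mean(0),P[g].max(0))
    D=F['X'].reshape(-1,3); k=(abs(D[:,2]-.036)<.004)&(np.hypot(D[:,0]-P[:,0].mean()*0-.6,D[:,1]-.1)<.4); print('disk',k.sum(),D[k].min(0),D[k].max(0))
    # other objects
    m=((F['X'][...,2]>.02)&(F['X'][...,2]<.3)&(F['X'][...,0]>.2)&(F['X'][...,0]<1.2)).astype(np.uint8)
    N,L,S,_=cv2.connectedComponentsWithStats(m)
    for i in range(1,N):
        if S[i,4]>60: q=F['X'][L==i]; print(S[i,:4],q.min(0).round(3),q.max(0).round(3))
E
```

```text
scene knob 197 [0.5666634  0.20519424 0.18505881] [0.60879048 0.24827433 0.21532209] [0.59213663 0.2302923  0.20478596]
tubrim 315 (array([0.57825277, 0.14645435]), np.float64(0.08403890364858216)) [0.5728207  0.13894729 0.12005417]
scut 1409 [ 0.29667848 -0.53686859  0.00600663] [ 0.66379376 -0.11225536  0.13549494]
0.1 187 ((545.704833984375, -255.305908203125), (105.98004913330078, 22.97521209716797), 88.00823211669922)
0.045 218 ((551.3292236328125, -255.68405151367188), (103.76094055175781, 168.40286254882812), 85.92127227783203)
bar top 93 [ 0.54665799 -0.25417257  0.12896783] ((546.2466430664062, -252.58377075195312), (91.31612396240234, 22.854978561401367), 87.13667297363281)
lime 62 [ 0.5200052  -0.2614487   0.03365669] [ 0.55786879 -0.20973798  0.0892053 ]
disk 4490 [ 0.3133233  -0.29824114  0.03200001] [0.81881599 0.42344012 0.03999704]
[  0   0 139  67] [ 0.2   -2.161  0.02 ] [ 0.999 -2.087  0.3  ]
[128  27 112  87] [ 0.2   -1.567  0.02 ] [ 0.519 -0.97   0.263]
[253  59   7  19] [ 0.242 -0.746  0.216] [ 0.272 -0.718  0.299]
[275  65   6  17] [ 0.207 -0.644  0.221] [ 0.236
[... 1227 characters left out ...]
21.445171356201172), 87.4873275756836)
lime 149 [ 0.50084585 -0.25074158  0.03681752] [ 0.53532879 -0.22294662  0.04322534]
disk 2388 [ 0.32060956 -0.29917528  0.03200635] [0.79286035 0.49748429 0.03999707]
[150   0 130  25] [0.285 2.257 0.02 ] [1.2   2.338 0.184]
[162  30  43  79] [0.21  0.984 0.02 ] [0.406 1.611 0.243]
[210 134 136 116] [ 0.298 -0.061  0.02 ] [0.75  0.553 0.215]
[363 188  28  38] [ 0.722 -0.077  0.02 ] [0.809 0.012 0.131]
[315 247  65  56] [ 0.463 -0.307  0.02 ] [ 0.637 -0.206  0.135]
[393 248  66  58] [ 0.676 -0.398  0.02 ] [ 0.854 -0.297  0.134]
[386 327  24  38] [ 0.539 -0.533  0.02 ] [ 0.585 -0.486  0.127]
[324 363  47  35] [ 0.354 -0.551  0.02 ] [ 0.475 -0.497  0.034]
```

View pics/crop0.png

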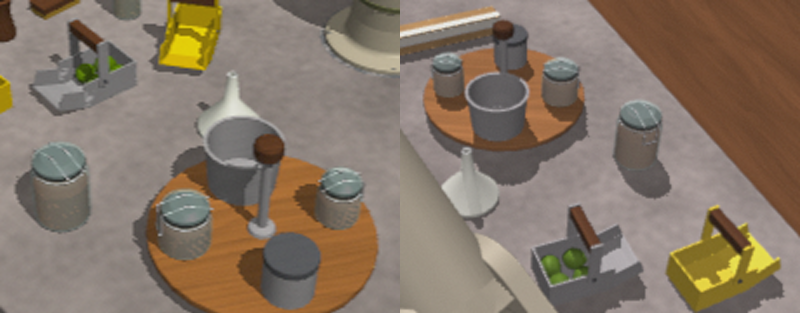

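{"name": "carry_out", "arguments": {"plan": "0 0 0.97 0.34 0.48 0.2 0;0 0 0.97 0.34 0.48 0.2 0;0 0 0.97 0.34 0.48 0.2 0;0 0 0.97 0.34 0.48 0.1 0;0 0 0.97 0.34 0.48 0 0;0 0 0.97 0.34 0.48 0 0;0 0 0.97 0.34 0.48 0 0;0 0 0.97 0.34 0.48 0 0;0 0 0.97 0.34 0.48 0 0;0 0 0.97 0.34 0.48 0 0;0 0 0.97 0.34 0.48 0 0;0 0 0.97 0.34 0.48 0 0"}}

```text
clock: 1.6
tool_pos: [0.4826, -0.3375, 0.2603]
ee_rot: [-0.0, 0.805, 0.593, -0.0]
force: [-0.4, -0.2, -0.0]
width: 1.001
gripper_force: 0.0
```

{"name": "carry_out", "arguments": {"plan": "0 0 0.97 0.34 0.48 0 0;0 0 0.97 0.34 0.48 0 0;0 0 0.97 0.34 0.48 0 0;0 0 0 0 0 0 0"}}

```text
clock: 2.1
tool_pos: [0.5446, -0.2492, 0.2603]
ee_rot: [-0.0, 0.73, 0.683, 0.001]
force: [-1.7, -0.5, 0.0]
width: 1.001
gripper_force: 0.0
```

```bash
cat >> h.py <<'E'
from scipy.spatial.transform import Rotation as Ro
def st():
    s=telemetry.get_obs(); q=s['ee_rot']; R=Ro.from_quat(np.r_[q[1:],q[0]]).as_matrix()
    print('t',round(s['clock'],2),'q',s['joint_pos'].round(2),'p',s['tool_pos'].round(4),'ty',R[:,1].round(3),'tz',R[:,2].round(3),'F',s['force'].round(1),'w',round(s['width'],3),'gf',round(s['gripper_force'],1))
    return s,R
E
python3 - <<'E'
from h import *
st(); print(dir(bot),dir(telemetry),dir(optics))
p,d,m=grab('wrist','w1.png'); X=cloud(d,m); np.savez('w1.npz',p=p,X=X)
P=X.reshape(-1,3);c=p.reshape(-1,3).astype(int)
k=(P[:,2]>.122)&(P[:,2]<.14)&(c[:,0]>c[:,2]+15)&(c[:,1]<c[:,0]-10)&(np.hypot(P[:,0]-.543,P[:,1]+.254)<.08)
print(k.sum(),P[k].mean(0),P[k].min(0),P[k].max(0),cv2.minAreaRect((P[k,:2]*1000).astype(np.float32)))
E
```

```text
t 2.1 q [ 0.6   0.43 -0.38  1.83  0.19  0.92  0.07] p [ 0.5446 -0.2492  0.2603] ty [ 0.998 -0.066  0.   ] tz [ 0.001  0.002 -1.   ] F [-1.7 -0.5  0. ] w 1.001 gf 0.0
['IKError', '__class__', '__delattr__', '__dict__', '__dir__', '__doc__', '__eq__', '__format__', '__ge__', '__getattribute__', '__getstate__', '__gt__', '__hash__', '__init__', '__init_subclass__', '__le__', '__lt__', '__module__', '__ne__', '__new__', '__reduce__', '__reduce_ex__', '__repr__', '__setattr__', '__sizeof__', '__str__', '__subclasshook__', '__weakref__', 'close_job', 'pinch_z'] ['__class__', '__delattr__', '__dict__', '__dir__', '__doc__', '__eq__', '__format__', '__ge__', '__getattribute__', '__getstate__', '__gt__', '__hash__', '__init__', '__init_subclass__', '__le__', '__lt__', '__module__', '__ne__', '__new__', '__reduce__', '__reduce_ex__', '__repr__', '__setattr__', '__sizeof__', '__str__', '__subclasshook__', '__weakref__', 'get_obs'] ['__class__', '__delattr__', '__dict__', '__dir__', '__doc__', '__eq__', '__format__', '__ge__', '__getattribute__', '__getstate__', '__gt__', '__hash__', '__init__', '__init_subclass__', '__le__', '__lt__', '__module__', '__ne__', '__new__', '__reduce__', '__reduce_ex__', '__repr__', '__setattr__', '__sizeof__', '__str__', '__subclasshook__', '__weakref__', 'camera_model', 'grab_frame']
1743 [ 0.54142804 -0.2542978   0.12907975] [ 0.52983631 -0.30354153  0.12359635] [ 0.55229451 -0.2118639   0.13166172] ((541.4505615234375, -257.61163330078125), (90.92576599121094, 19.9575252532959), 86.85871124267578)
```

View pics/w1.png

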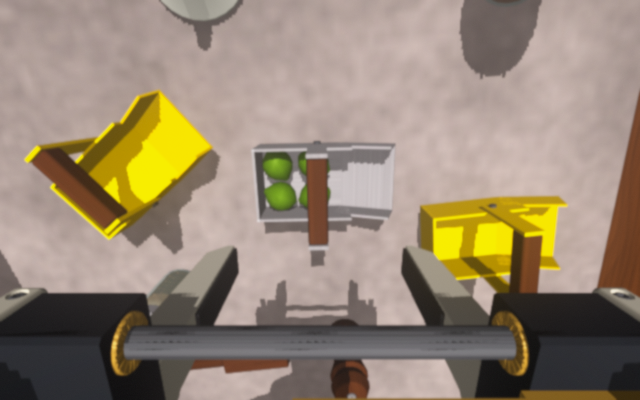

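The wrist view shows the four limes in the steel scuttle, with the bar at (317,200) and the mouth to the right (+x). The bar centre is (0.5415, -0.257, top 0.129), which matches the given sizes.

{"name": "carry_out", "arguments": {"plan": "0 0 0 -0.05 -0.12 -0.5 0;0 0 0 0 0 -0.6 0;0 0 0 0 0 -0.6 0;0 0 0 0 0 -0.5 0;0 0 0 0 0 -0.35 0;0 0 0 0 0 -0.13 0;0 0 0 0 0 0 0;0 0 0 0 0 0 1;0 0 0 0 0 0 1;0 0 0 0 0 0 1;0 0 0 0 0 0 1;0 0 0 0 0 0 1", "grip_force": 40}}

```text
clock: 3.65
tool_pos: [0.5399, -0.2604, 0.0999]
ee_rot: [0.0, 0.733, 0.68, 0.0]
force: [0.4, -0.8, -0.3]
width: 0.51
gripper_force: 0.0
```

{"name": "carry_out", "arguments": {"plan": "0 0 0 0 0 0 1;0 0 0 0 0 0 1;0 0 0 0 0 0.1 1;0 0 0 0 0 0.2 1;0 0 0 0 0 0.2 1;0 0 0 0 0 0 1"}}

```text
clock: 4.4
tool_pos: [0.5404, -0.2607, 0.1312]
ee_rot: [0.001, 0.733, 0.68, 0.0]
force: [-0.4, 1.0, -5.0]
width: 0.214
gripper_force: 39.9
```

{"name": "carry_out", "arguments": {"plan": "0 0 0 0 0 0.3 1;0 0 0 0 0 0.4 1;0 0 0 0 0 0.4 1;0 0 0 0 0 0.4 1;0 0 0 0 0 0.4 1;0 0 0.2 0 0.1 0.4 1;0 0 0.2 0 0.2 0.3 1;0 0 0.2 -0.1 0.3 0.2 1;0 0 0.2 -0.1 0.4 0 1;0 0 0.2 -0.1 0.4 0 1;0 0 0.2 -0.1 0.4 0 1;0 0 0.2 -0.1 0.4 0 1"}}

```text
clock: 5.9
tool_pos: [0.5092, -0.1265, 0.2975]
ee_rot: [-0.0, 0.693, 0.721, -0.0]
force: [-0.0, 1.0, -3.9]
width: 0.213
gripper_force: 39.9
```

{"name": "carry_out", "arguments": {"plan": "0 0 0.2 -0.1 0.4 0 1;0 0 0.2 -0.1 0.4 0 1;0 0 0.2 -0.1 0.4 0 1;0 0 0.2 -0.1 0.4 0 1;0 0 0.2 -0.1 0.4 0 1;0 0 0.2 -0.1 0.4 0 1;0 0 0.2 -0.1 0.4 0 1;0 0 0.2 -0.1 0.4 0 1;0 0 0 -0.1 0.4 0 1;0 0 0 -0.1 0.3 0 1;0 0 0 0 0.15 0 1;0 0 0 0 0 0 1"}}

```text
clock: 7.4
tool_pos: [0.45, 0.1152, 0.2979]
ee_rot: [0.0, 0.646, 0.764, 0.0]
force: [0.3, 0.4, -4.3]
width: 0.209
gripper_force: 39.9
```

```bash
python3 - <<'E'
from h import *
st()
p,d,m=grab('scene','s1.png')
cv2.imwrite('pics/s1.png',cv2.resize(p[110:320,220:460,::-1],(640,560)))
E
```

```text
t 7.4 q [ 0.13  0.23 -0.61  2.05  0.17  0.91 -0.4 ] p [0.45   0.1152 0.2979] ty [0.986 0.166 0.   ] tz [ 0.  0. -1.] F [ 0.3  0.4 -4.3] w 0.209 gf 39.9
```

View pics/s1.png

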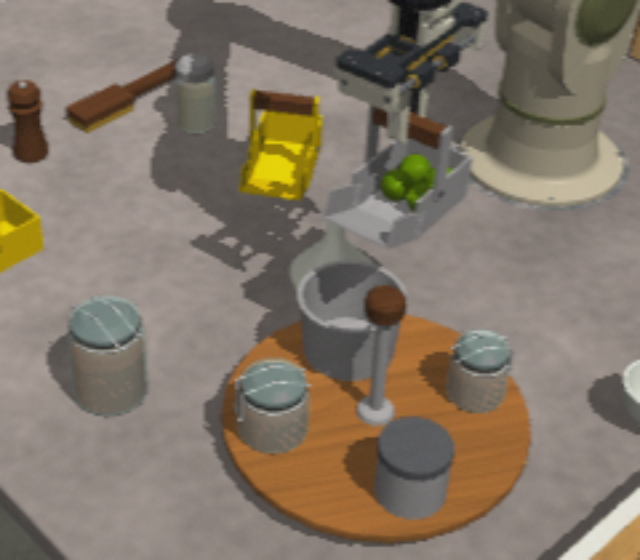

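{"name": "carry_out", "arguments": {"plan": "-0.15 0.86 0 0 0 -0.16 1;-0.15 0.86 0 0 0 -0.16 1;-0.15 0.86 0 0 0 -0.16 1;-0.15 0.86 0 0 0 -0.16 1;-0.15 0.86 0 0 0 -0.16 1;0 0 0 0 0 0 1;0 0 0 0 0 0 1"}}

```text
clock: 8.32
tool_pos: [0.45, 0.1143, 0.25]
ee_rot: [-0.111, 0.637, 0.752, -0.133]
force: [-0.9, -0.6, -4.0]
width: 0.209
gripper_force: 39.9
```

```bash
python3 - <<'E'
from h import *
s,R=st()
h=-R[:2,2]/1; sc=R  # scuttle frame: x=tool y, z=-tool z
g=s['tool_pos']-.019*R[:,2]; lip=g+R[:,1]*.095-(-R[:,2])*.091; print('lip',lip)
p,d,m=grab('scene');a=cv2.resize(p[130:290,270:430,::-1],(400,400))
p,d,m2=grab('side');b=cv2.resize(p[100:260,210:370,::-1],(400,400)); cv2.imwrite('pics/t1.png',np.hstack([a,b]))
E
```

```text
t 8.32 q [ 0.08  0.47 -0.58  1.9   0.15  1.18 -0.41] p [0.45   0.1143 0.25  ] ty [ 0.927  0.154 -0.341] tz [-0.336 -0.058 -0.94 ] F [-0.9 -0.6 -4. ] w 0.209 gf 39.9
lip [0.51392116 0.12472115 0.14990195]
```

View pics/t1.png

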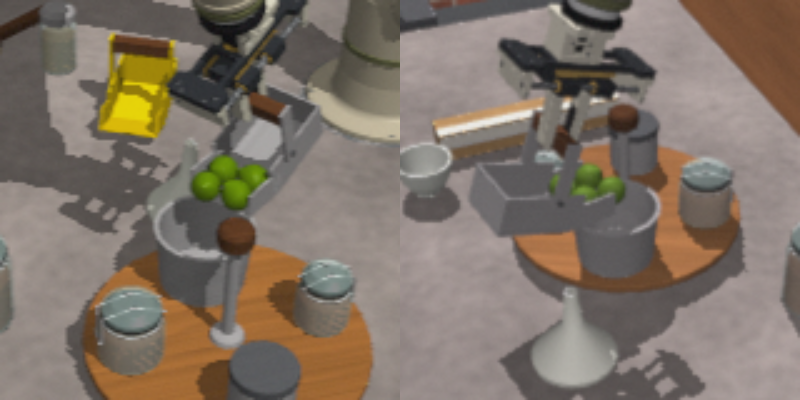

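{"name": "carry_out", "arguments": {"plan": "-0.08 0.47 0 0.07 0.01 0.04 1;-0.08 0.47 0 0.07 0.01 0.04 1;-0.08 0.47 0 0.07 0.01 0.04 1;-0.08 0.47 0 0.07 0.01 0.04 1;-0.08 0.47 0 0.07 0.01 0.03 1;-0.08 0.47 0 0.07 0.01 0.03 1;-0.08 0.47 0 0.07 0.01 0.03 1;-0.08 0.47 0 0.07 0.01 0.02 1;-0.08 0.47 0 0.07 0.01 0.02 1;-0.08 0.47 0 0.07 0.01 0.01 1;-0.08 0.47 0 0.07 0.01 0.01 1;-0.08 0.47 0 0.07 0.01 0.01 1"}}

```text
clock: 9.93
tool_pos: [0.5007, 0.1218, 0.2698]
ee_rot: [-0.252, 0.594, 0.702, -0.3]
force: [0.5, -0.1, -3.5]
width: 0.214
gripper_force: 39.9
```

{"name": "carry_out", "arguments": {"plan": "-0.08 0.47 0 0.07 0.01 0 1;-0.08 0.47 0 0.07 0.01 0 1;0 0 0 0 0 0 1;0 0 0 0 0 0 1;0 0 0 0 0 0 1;0 0 0 0 0 0 1"}}

```text
clock: 10.68
tool_pos: [0.5086, 0.1229, 0.2694]
ee_rot: [-0.274, 0.584, 0.69, -0.327]
force: [0.5, 0.4, -3.7]
width: 0.211
gripper_force: 39.9
```

```bash
python3 - <<'E'
from h import *
s,R=st()
g=s['tool_pos']-.019*R[:,2]; print('lip',g+R[:,1]*.095+R[:,2]*.091)
p,d,m=grab('scene');a=cv2.resize(p[130:290,270:430,::-1],(400,400))
p,d,m2=grab('side');b=cv2.resize(p[100:260,210:370,::-1],(400,400)); cv2.imwrite('pics/t2.png',np.hstack([a,b]))
E
```

```text
t 10.68 q [-0.01  0.79 -0.51  1.48  0.07  1.8  -0.4 ] p [0.5086 0.1229 0.2694] ty [ 0.627  0.104 -0.772] tz [-0.761 -0.131 -0.635] F [ 0.5  0.4 -3.7] w 0.211 gf 39.9
lip [0.51333021 0.1233743  0.15027708]
```

View pics/t2.png

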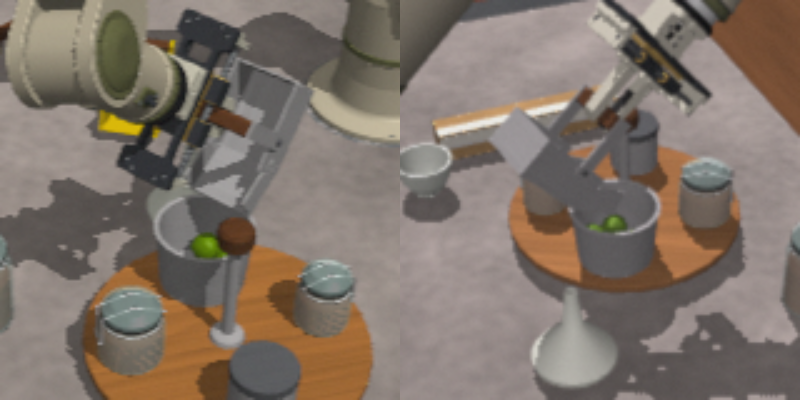

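{"name": "carry_out", "arguments": {"plan": "0.13 -0.79 0 -0.07 -0.01 0.07 1;0.13 -0.79 0 -0.07 -0.01 0.07 1;0.13 -0.79 0 -0.07 -0.01 0.07 1;0.13 -0.79 0 -0.07 -0.01 0.07 1;0.13 -0.79 0 -0.07 -0.01 0.05 1;0.13 -0.79 0 -0.07 -0.01 0.05 1;0.13 -0.79 0 -0.07 -0.01 0.05 1;0.13 -0.79 0 -0.07 0 0.05 1;0.13 -0.79 0 -0.07 0 0.05 1;0.13 -0.79 0 -0.07 0 0.05 1;0.13 -0.79 0 -0.07 0 0.05 1;0.13 -0.79 0 -0.07 0 0.05 1"}}

```text
clock: 12.28
tool_pos: [0.4574, 0.1187, 0.3101]
ee_rot: [-0.034, 0.646, 0.761, -0.045]
force: [-0.2, -0.6, -2.7]
width: 0.213
gripper_force: 39.9
```

{"name": "carry_out", "arguments": {"plan": "0.13 -0.79 0 -0.07 0 0.05 1;0.13 -0.79 0 -0.07 0 0.05 1;0 0 0 0 0 0 1;0 0 0 0 0 0 1"}}

```text
clock: 12.78
tool_pos: [0.4499, 0.1187, 0.3159]
ee_rot: [0.006, 0.647, 0.762, 0.003]
force: [0.6, 0.2, -2.3]
width: 0.216
gripper_force: 39.9
```

```bash
python3 - <<'E'
from h import *
s,R=st()
def lim(n):
    p,d,m=grab(n); X=cloud(d,m); c=p.astype(int)
    g=(c[...,1]>c[...,0]+20)&(c[...,1]>c[...,2]+25)&(X[...,0]>.3)&(X[...,0]<1)&(abs(X[...,1])<.6)
    print(n,g.sum(),X[g].mean(0).round(3) if g.any() else '',X[g].min(0).round(3),X[g].max(0).round(3))
lim('scene');lim('side')
E
```

```text
t 12.78 q [ 0.13  0.21 -0.61  2.03  0.16  0.94 -0.4 ] p [0.4499 0.1187 0.3159] ty [0.987 0.163 0.012] tz [ 0.013 -0.004 -1.   ] F [ 0.6  0.2 -2.3] w 0.216 gf 39.9
scene 91 [0.52  0.124 0.075] [0.495 0.104 0.057] [0.606 0.215 0.195]
side 31 [0.533 0.152 0.075] [0.505 0.144 0.069] [0.551 0.167 0.08 ]
```

{"name": "carry_out", "arguments": {"plan": "0.05 0.16 -0.2 0.1 -0.3 0 1;0 0 -0.2 0.1 -0.5 0 1;0 0 -0.2 0.1 -0.5 0 1;0 0 -0.2 0.1 -0.5 0 1;0 0 -0.2 0.1 -0.5 0 1;0 0 -0.2 0.1 -0.5 0 1;0 0 -0.2 0.1 -0.5 0 1;0 0 -0.2 0.1 -0.5 0 1;0 0 -0.2 0.1 -0.5 0 1;0 0 -0.2 0.1 -0.5 0 1;0 0 -0.2 0.1 -0.5 0 1;0 0 -0.2 0.1 -0.5 0 1"}}

```text
clock: 14.38
tool_pos: [0.5221, -0.2313, 0.3156]
ee_rot: [0.0, 0.717, 0.697, 0.001]
force: [-0.2, -0.1, -2.1]
width: 0.212
gripper_force: 39.9
```

{"name": "carry_out", "arguments": {"plan": "0 0 -0.2 0.1 -0.3 0 1;0 0 -0.2 0.1 -0.2 -0.3 1;0 0 -0.2 0.1 0 -0.5 1;0 0 0 0 0 -0.5 1;0 0 0 0 0 -0.5 1;0 0 0 0 0 -0.5 1;0 0 0 0 0 -0.5 1;0 0 0 0 0 -0.4 1;0 0 0 0 0 -0.2 1;0 0 0 0 0 0 1;0 0 0 0 0 0 1"}}

```text
clock: 15.75
tool_pos: [0.5404, -0.2592, 0.1125]
ee_rot: [0.001, 0.734, 0.68, 0.001]
force: [0.2, 0.5, -2.6]
width: 0.212
gripper_force: 39.9
```

```bash
python3 - <<'E'
from h import *
st()
E
```

```text
t 15.75 q [ 0.55  0.6  -0.29  1.97  0.29  0.61 -0.01] p [ 0.5404 -0.2592  0.1125] ty [ 0.997 -0.076  0.003] tz [ 0.003 -0.    -1.   ] F [ 0.2  0.5 -2.6] w 0.212 gf 39.9
```

Lower about 12 mm gently, release, and rise.

{"name": "carry_out", "arguments": {"plan": "0 0 0 0 0 -0.1 1;0 0 0 0 0 -0.07 1;0 0 0 0 0 -0.03 1;0 0 0 0 0 0 1;0 0 0 0 0 0 0.6;0 0 0 0 0 0 0.3;0 0 0 0 0 0 0;0 0 0 0 0 0 0;0 0 0 0 0 0 0;0 0 0 0 0 0 0"}}

```text
clock: 17.0
tool_pos: [0.5398, -0.2592, 0.0997]
ee_rot: [0.0, 0.734, 0.68, 0.001]
force: [-0.0, -0.3, 0.5]
width: 0.807
gripper_force: 0.0
```

{"name": "carry_out", "arguments": {"plan": "0 0 0 0 0 0.4 0;0 0 0 0 0 0.8 0;0 0 0 0 0 0.9 0;0 0 0 0 0 0.9 0;0 0 0 0 0 0.7 0;0 0 0 0 0 0.3 0;0 0 0 0 0 0 0"}}

```text
clock: 17.88
tool_pos: [0.5403, -0.2593, 0.3411]
ee_rot: [0.002, 0.734, 0.68, 0.001]
force: [-0.6, -0.0, -0.6]
width: 0.997
gripper_force: 0.0
```

```bash
python3 - <<'E'
from h import *
st()
p,d,m=grab('wrist','w2.png'); X=cloud(d,m); P=X.reshape(-1,3); c=p.reshape(-1,3).astype(int)
k=(P[:,2]>.122)&(P[:,2]<.14)&(c[:,0]>c[:,2]+15)&(c[:,1]<c[:,0]-10)&(np.hypot(P[:,0]-.543,P[:,1]+.254)<.08)
print('bar',P[k].mean(0),cv2.minAreaRect((P[k,:2]*1000).astype(np.float32)))
g=(c[:,1]>c[:,0]+20)&(c[:,1]>c[:,2]+25); print('green',g.sum())
for n in('scene','side'):
    p,d,m=grab(n);X=cloud(d,m)
    k=(X[...,2]>.184)&(X[...,2]<.217)&(np.hypot(X[...,0]-.583,X[...,1]-.223)<.06);q=X[k];print(n,'knob',k.sum(),q.min(0),q.max(0))
E
```

```text
t 17.88 q [ 0.63  0.35 -0.38  1.73  0.15  1.08  0.12] p [ 0.5403 -0.2593  0.3411] ty [ 0.997 -0.076  0.004] tz [ 0.004 -0.001 -1.   ] F [-0.6 -0.  -0.6] w 0.997 gf 0.0
bar [ 0.54044331 -0.25346258  0.12908445] ((539.8871459960938, -257.5865173339844), (91.61923217773438, 19.200916290283203), 86.05335235595703)
green 0
scene knob 196 [0.56555538 0.20787553 0.18482891] [0.6087219  0.24729412 0.21579067]
side knob 120 [0.55965853 0.19960028 0.1848052 ] [0.59993111 0.23823794 0.21403122]
```

{"name": "carry_out", "arguments": {"plan": "0 0.05 -0.62 0.06 0.4 0 0;0 0 -0.62 0.06 0.7 0 0;0 0 -0.62 0.06 0.7 0 0;0 0 -0.62 0.06 0.7 0 0;0 0 -0.62 0.06 0.7 0 0;0 0 -0.62 0.06 0.7 0 0;0 0 -0.62 0.06 0.7 0 0;0 0 -0.62 0.06 0.7 0 0;0 0 -0.62 0.06 0.7 0 0;0 0 -0.62 0.06 0.7 0 0;0 0 -0.62 0.06 0.7 0 0;0 0 -0.62 0.06 0.64 0 0"}}

```text
clock: 19.52
tool_pos: [0.5826, 0.2245, 0.3382]
ee_rot: [-0.001, 0.901, 0.434, -0.002]
force: [-0.1, -0.2, 0.2]
width: 1.0
gripper_force: 0.0
```

{"name": "carry_out", "arguments": {"plan": "0 0 0 0 0 0 0;0 0 0 0 0 0 0;0 0 0 0 0 0 0"}}

```text
clock: 19.9
tool_pos: [0.5832, 0.2215, 0.3393]
ee_rot: [-0.001, 0.901, 0.434, -0.001]
force: [0.3, -0.3, 0.8]
width: 1.002
gripper_force: 0.0
```

```bash
python3 - <<'E'
from h import *
s,R=st()
p,d,m=grab('wrist','w3.png'); X=cloud(d,m); P=X.reshape(-1,3); c=p.reshape(-1,3).astype(int)
k=(P[:,2]>.200)&(P[:,2]<.22)&(np.hypot(P[:,0]-.583,P[:,1]-.223)<.05)
print('knob',k.sum(),P[k].min(0),P[k].max(0),cv2.minEnclosingCircle((P[k,:2]*1000).astype(np.float32)))
g=(c[:,1]>c[:,0]+20)&(c[:,1]>c[:,2]+25)&(P[:,2]>0); print('green',g.sum(),P[g].mean(0),P[g].min(0),P[g].max(0))
k=(abs(P[:,2]-.120)<.004)&(np.hypot(P[:,0]-.534,P[:,1]-.13)<.075); print('rim',k.sum(),cv2.minEnclosingCircle((P[k,:2]*1000).astype(np.float32)))
E
```

```text
t 19.9 q [-0.18  0.39 -0.39  1.68  0.16  1.11 -1.29] p [0.5832 0.2215 0.3393] ty [ 0.782 -0.623 -0.002] tz [-0.003  0.    -1.   ] F [ 0.3 -0.3  0.8] w 1.002 gf 0.0
knob 1559 [0.5614274  0.202836   0.20006158] [0.60440895 0.24547112 0.21361884] ((582.642333984375, 223.95352172851562), 21.98912811279297)
green 961 [0.52521818 0.12768615 0.07424311] [0.49020961 0.09834278 0.05908097] [0.63498054 0.28723351 0.50552739]
rim 1349 ((533.6444702148438, 130.7984619140625), 63.74076461791992)
```

View pics/w3.png

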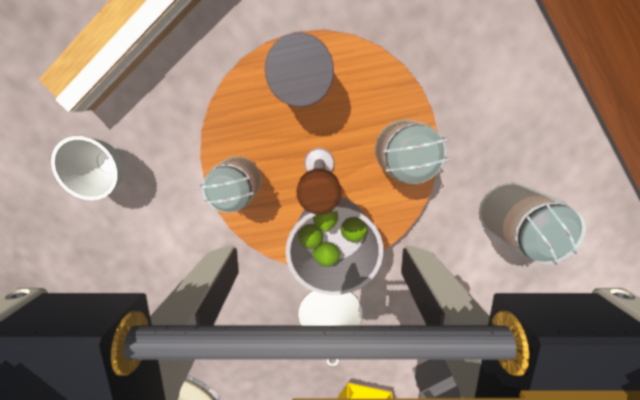

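The wrist view shows all four limes in the tub at (333,245). The knob is at (319,190) and measures (0.5826, 0.224). The tub direction is -117.7° at 105 mm from the axis, so it needs turning by +2.054 rad (25.7 units).

{"name": "carry_out", "arguments": {"plan": "0 0 0 -0.01 0.04 -0.5 0;0 0 0 0 0 -0.6 0;0 0 0 0 0 -0.6 0;0 0 0 0 0 -0.5 0;0 0 0 0 0 -0.35 0;0 0 0 0 0 -0.14 0;0 0 0 0 0 0 0;0 0 0 0 0 0 0;0 0 0 0 0 0 1;0 0 0 0 0 0 1;0 0 0 0 0 0 1;0 0 0 0 0 0 1", "grip_force": 25}}

```text
clock: 21.45
tool_pos: [0.5824, 0.2256, 0.1785]
ee_rot: [-0.001, 0.901, 0.435, -0.001]
force: [0.4, 0.0, 0.1]
width: 0.621
gripper_force: 0.0
```

{"name": "carry_out", "arguments": {"plan": "0 0 0 0 0 0 1;0 0 0 0 0 0 1;0 0 0 0 0 0 1"}}

```text
clock: 21.82
tool_pos: [0.5838, 0.2245, 0.1784]
ee_rot: [-0.0, 0.901, 0.434, 0.0]
force: [4.5, -2.7, -1.9]
width: 0.47
gripper_force: 25.0
```

```bash
python3 - <<'E'
from h import *
s,R=st(); print(np.degrees(np.arctan2(R[1,1],R[0,1])))
E
```

```text
t 21.82 q [-0.22  0.55 -0.35  1.86  0.25  0.78 -1.38] p [0.5838 0.2245 0.1784] ty [ 0.782 -0.623 -0.001] tz [-0.     0.001 -1.   ] F [ 4.5 -2.7 -1.9] w 0.47 gf 25.0
-38.5338334412858
```

{"name": "carry_out", "arguments": {"plan": "0 0 0.1 0.02 -0.01 0 1;0 0 0.2 0 0 0 1;0 0 0.3 0 0 0 1;0 0 0.4 0 0 0 1;0 0 0.4 0 0 0 1;0 0 0.4 0 0 0 1;0 0 0.4 0 0 0 1;0 0 0.4 0 0 0 1;0 0 0.4 0 0 0 1;0 0 0.4 0 0 0 1;0 0 0.4 0 0 0 1;0 0 0.4 0 0 0 1"}}

```text
clock: 23.32
tool_pos: [0.5838, 0.2245, 0.1784]
ee_rot: [-0.001, 0.815, 0.58, -0.001]
force: [2.5, -5.0, -1.8]
width: 0.47
gripper_force: 25.0
```

{"name": "carry_out", "arguments": {"plan": "0 0 0.4 0 0 0 1;0 0 0.4 0 0 0 1;0 0 0.4 0 0 0 1;0 0 0.4 0 0 0 1;0 0 0.4 0 0 0 1;0 0 0.4 0 0 0 1;0 0 0.4 0 0 0 1;0 0 0.4 0 0 0 1;0 0 0.4 0 0 0 1;0 0 0.4 0 0 0 1;0 0 0.4 0 0 0 1;0 0 0.4 0 0 0 1"}}

```text
clock: 24.82
tool_pos: [0.5837, 0.2245, 0.1784]
ee_rot: [-0.001, 0.689, 0.725, -0.001]
force: [1.3, -4.4, 0.1]
width: 0.465
gripper_force: 25.0
```

```bash
python3 - <<'E'
from h import *
s,R=st(); print(np.degrees(np.arctan2(R[1,1],R[0,1])))
E
```

```text
t 24.82 q [-0.09  0.58 -0.55  1.85  0.4   0.83 -0.79] p [0.5837 0.2245 0.1784] ty [ 0.999  0.05  -0.003] tz [-0.002 -0.001 -1.   ] F [ 1.3 -4.4  0.1] w 0.465 gf 25.0
2.882372042274327
```

{"name": "carry_out", "arguments": {"plan": "0 0 0.4 0 0 0 1;0 0 0.4 0 0 0 1;0 0 0.4 0 0 0 1;0 0 0.4 0 0 0 1;0 0 0.4 0 0 0 1;0 0 0.4 0 0 0 1;0 0 0.4 0 0 0 1;0 0 0.4 0 0 0 1;0 0 0.4 0 0 0 1;0 0 0.4 0 0 0 1;0 0 0.4 0 0 0 1;0 0 0.4 0 0 0 1"}}

```text
clock: 26.32
tool_pos: [0.5837, 0.2245, 0.1784]
ee_rot: [-0.0, 0.538, 0.843, -0.001]
force: [1.5, -4.4, -1.2]
width: 0.467
gripper_force: 25.0
```

{"name": "carry_out", "arguments": {"plan": "0 0 0.4 0 0 0 1;0 0 0.4 0 0 0 1;0 0 0.4 0 0 0 1;0 0 0.4 0 0 0 1;0 0 0.4 0 0 0 1;0 0 0.4 0 0 0 1;0 0 0.4 0 0 0 1;0 0 0.4 0 0 0 1;0 0 0.4 0 0 0 1;0 0 0.4 0 0 0 1;0 0 0.4 0 0 0 1;0 0 0.4 0 0 0 1"}}

```text
clock: 27.82
tool_pos: [0.5837, 0.2245, 0.1784]
ee_rot: [-0.0, 0.367, 0.93, -0.001]
force: [1.7, -5.5, -1.4]
width: 0.469
gripper_force: 25.0
```

{"name": "carry_out", "arguments": {"plan": "0 0 0.4 0 0 0 1;0 0 0.4 0 0 0 1;0 0 0.4 0 0 0 1;0 0 0.4 0 0 0 1;0 0 0.4 0 0 0 1;0 0 0.4 0 0 0 1;0 0 0.4 0 0 0 1;0 0 0.4 0 0 0 1;0 0 0.3 0 0 0 1;0 0 0.2 0 0 0 1;0 0 0 0 0 0 1;0 0 0 0 0 0 1"}}

```text
clock: 29.32
tool_pos: [0.5837, 0.2244, 0.1784]
ee_rot: [-0.0, 0.227, 0.974, -0.002]
force: [1.3, -4.9, 0.1]
width: 0.471
gripper_force: 25.0
```

```bash
cat > tub.py <<'E'
from h import *
s,R=st(); print(np.degrees(np.arctan2(R[1,1],R[0,1])))
for n in('scene','side','wrist'):
    p,d,m=grab(n,'f_%d_%s.png'%(s['clock']*10,n)); X=cloud(d,m); P=X.reshape(-1,3);c=p.reshape(-1,3).astype(int)
    k=(P[:,2]>.1165)&(P[:,2]<.1235)&(abs(np.hypot(P[:,0]-.583,P[:,1]-.224)-.105)<.07)&(P[:,0]>.6)&(abs(P[:,1]-.21)<.1)
    if k.sum()<20: print(n,k.sum()); continue
    q=P[k];M=np.c_[2*q[:,:2],np.ones(len(q))];z=np.linalg.lstsq(M,(q[:,:2]**2).sum(1),rcond=None)[0]
    ce,r=cv2.minEnclosingCircle((q[:,:2]*1000).astype(np.float32))
    print(n,k.sum(),'fit',z[:2],np.sqrt(z[2]+z[:2]@z[:2]),'enc',ce,r,'ang',np.degrees(np.arctan2(ce[1]-224,ce[0]-583)))
    g=(c[:,1]>c[:,0]+20)&(c[:,1]>c[:,2]+25)&(P[:,0]>.3)&(P[:,0]<1)&(P[:,2]<.15); print('green',g.sum(),P[g].mean(0) if g.any() else '')
E
python3 tub.py
```

```text
t 29.32 q [ 0.07  0.65 -0.83  1.84  0.6   0.92  0.08] p [0.5837 0.2244 0.1784] ty [ 0.442  0.897 -0.003] tz [-0.001 -0.003 -1.   ] F [ 1.3 -4.9  0.1] w 0.471 gf 25.0
63.786982726449594
scene 251 fit [0.68583715 0.19894467] 0.060590476556678624 enc (662.7742919921875, 223.7218780517578) 99.51174926757812 ang -0.19975293874910582
green 205 [0.67418493 0.18513744 0.07173508]
side 135 fit [0.68257911 0.1956125 ] 0.06038044922844946 enc (685.6787719726562, 196.25669860839844) 67.47346496582031 ang -15.119993653514415
green 14 [0.68782099 0.22001795 0.07448529]
wrist 1436 fit [0.66908816 0.22289933] 0.08480763596222828 enc (662.0238037109375, 226.51577758789062) 101.17460632324219 ang 1.8234350132484012
green 221 [0.69878253 0.19197181 0.07094224]
```

{"name": "carry_out", "arguments": {"plan": "0 0 0.2 0 0 0 1;0 0 0.4 0 0 0 1;0 0 0.4 0 0 0 1;0 0 0.4 0 0 0 1;0 0 0.4 0 0 0 1;0 0 0.4 0 0 0 1;0 0 0.4 0 0 0 1;0 0 0.4 0 0 0 1;0 0 0.2 0 0 0 1;0 0 0.1 0 0 0 1;0 0 0 0 0 0 1;0 0 0 0 0 0 1"}}

```text
clock: 30.98
tool_pos: [0.5837, 0.2245, 0.1784]
ee_rot: [-0.0, 0.097, 0.995, -0.002]
force: [1.0, -4.3, 0.6]
width: 0.469
gripper_force: 25.0
```

```bash
sed -i 's/&(P\[:,0\]>.6)&(abs(P\[:,1\]-.21)<.1)/\&(np.hypot(P[:,0]-.688,P[:,1]-.224)<.072)/' tub.py; python3 tub.py; python3 - <<'E'
import cv2,glob,numpy as np
a=sorted(glob.glob('pics/f_3*_scene.png'))[-1]; b=a.replace('scene','wrist')
A=cv2.imread(a)[120:320,200:460];B=cv2.imread(b)
cv2.imwrite('pics/fin.png',np.hstack([cv2.resize(A,(400,308)),cv2.resize(B,(400,250)) if 0 else cv2.copyMakeBorder(cv2.resize(B,(400,250)),0,58,0,0,0)]))
E
```

```text
t 30.98 q [ 0.11  0.68 -0.9   1.84  0.65  0.95  0.3 ] p [0.5837 0.2245 0.1784] ty [ 0.192  0.981 -0.003] tz [-0.001 -0.003 -1.   ] F [ 1.  -4.3  0.6] w 0.469 gf 25.0
78.90871447369035
scene 249 fit [0.69083865 0.22417168] 0.060099689245817565 enc (691.2139282226562, 221.9394989013672) 65.97579193115234 ang -1.0908369559024556
green 212 [0.67860104 0.21126622 0.07125758]
side 138 fit [0.68624187 0.22277059] 0.06027172220462169 enc (687.9253540039062, 222.3921356201172) 66.10258483886719 ang -0.8779253975291852
green 11 [0.68529582 0.24765329 0.07505685]
wrist 1391 fit [0.6868755  0.22328523] 0.05980967028743839 enc (693.731689453125, 215.4688720703125) 62.658607482910156 ang -4.405549529138478
green 215 [0.70304454 0.22421602 0.07113331]
```

View pics/fin.png

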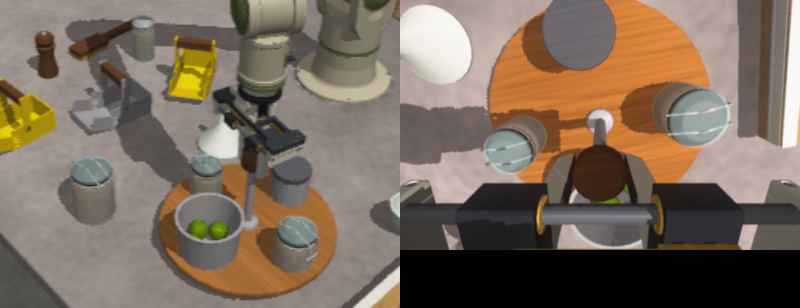

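The tub with the limes faces front (about -0.3°). The scuttle stands upright and empty at the left of the scene view, and the knob is held. Handing in.

```bash
python3 -c "
from h import *
s,_=st(); print(abs(s['qd']).max()); print(bot.close_job())"
```

```text
t 31.12 q [ 0.11  0.68 -0.9   1.84  0.65  0.95  0.3 ] p [0.5837 0.2245 0.1784] ty [ 0.192  0.981 -0.003] tz [-0.    -0.003 -1.   ] F [ 2.1 -4.8 -1. ] w 0.469 gf 25.0
0.0017152903124453447
the job is handed in; nothing more can be done
None
```

Job handed in at 31 s: the four limes are in the tub, the empty scuttle stands upright at its original spot on the counter, and the tub faces the front to within about 1° with the knob gripped and the carousel still.

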